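# Slide the honey jar into the opener fork and twist its lid free

## Task

Push the sliding carrier along its rails by the yellow handle, away from you, until it clicks into its station and the fork braces the square honey jar standing in it. Then twist the tight red lid anticlockwise (seen from above) only until it comes free - less than a quarter turn - stop turning, lift it straight up and finish while holding it level and still over the jar, one or two fingers' width (10 to 25 mm) clear of the jar's mouth. Leave the jar standing in the fork, and do not disturb the mug, the spice jar or the small cup.

Things in the scene. Friction and masses are not known exactly. Their poses are not given: they have to be found in the camera images.
- opener: Wooden board 305x104x10 mm fixed on the table (x -130 to +175 mm), two rails and at the far end a blue fork: two slick-lined cheeks 66 mm apart with flared mouth, tops 72 mm above the table; it straightens the jar to within 0.07 rad of the opener's axes. Origin on the table under the carrier's pocket at joint 0; +x is the way the carrier slides to the fork, z up.
- carrier (a joint): Travel of the white sliding carrier along the opener's +x, m: starts at 0; a spring detent clicks it home at 0.110, hard stop at 0.114. Rail friction about 1 N; the detent resists with about 5 N shortly before home, then draws it in.
- handle (a point): Centre of the top face of the carrier's yellow push handle, an upright block 22 mm along the slide, 14 mm across it and 68 mm tall, 85 mm above the table. It stands on the carrier 95 mm behind the jar's axis; pinch it across the slide (along opener y) or push its rear face.
- jar: Amber honey jar, loose, 0.35 to 0.6 kg; round foot (48 mm) in the carrier's round pocket, where it can turn until it is in the fork. Square body 62x62 mm from 11 to 75 mm up, shoulder to 82, neck 46 mm wide to 101, white sprung seal on top to 104 (108 with the lid off). Origin: centre of the underside, 17 mm above the table, z up. White mark on its -x face, which faces the handle.
- lid: Red ribbed twist-off lid, loose, 50 g, 62 mm diameter, 21.5 mm high. Origin: centre of the skirt's lower edge, z up; closed it is 86 mm above the jar's origin. Grip the skirt on any diameter; fingertips may reach 3 mm below its edge. Three lugs inside sit under ridges of the neck and the seal presses up with 16 N: turning takes about 0.4 N m.
- lid_mark (a point): End of the white mark on the lid's top, at its -x edge, 31 mm from the axis. Lid yaw relative to the jar: 0.1 to 0.35 rad anticlockwise at the start; from 0.9 to 1.55 the lugs are free (aim at 1.2) and the seal lifts the lid 4 mm, or pushes up with 6 to 16 N on a gripper holding it; at 1.6 they hit the next ridges.
- mug: Orange mug, 81 x 113 x 101 mm, bystander to the right of the opener, beyond the spice jar. Origin on its underside.
- spice: Spice jar with white cap, 47 mm wide, 98 mm tall, bystander to the right of the opener. Origin at the centre of its underside.
- cup: Small striped white cup, 65 x 88 x 50 mm, bystander beyond and to the right of the opener. Origin on its underside.
- station (a point): Where the middle of the jar's underside stands when the carrier is home: on the opener's x axis, 110 mm from its origin, 17 mm above the table.
Things that resemble listed ones, but are neither listed nor needed, are in the scene too. Of the things like the lid, leave any that is green, grey or purple; of the rest the smaller one is meant.

How it is judged:
On the way, in this order (a step that is already met when the one before it is completed fails the run):
1. the carrier is in its detent with the jar in the fork, the lid still closed (value of joint carrier above 0.106 m and z of lid in the frame of jar below 0.0885 m and angle between the x axis of lid and the x axis of jar, either way round below 0.6 rad and angle between the x axis of jar and the x axis of opener, either way round below 0.12 rad), for 0.2 s.
2. the lid is turned free on the braced jar before it is lifted (value of joint carrier above 0.105 m and angle between the x axis of lid and the x axis of jar, either way round above 0.8 rad and z of lid in the frame of jar below 0.102 m and angle between the x axis of jar and the x axis of opener, either way round below 0.15 rad), for 0.1 s.
At the end, for the whole second after the job is handed in: Carrier home (joint over 0.105); jar upright in the fork, within 10 mm of the station; lid gripped, still, level within 0.15 rad, within 12 mm of the jar's axis, turned over 0.7 rad from the jar's mark, not touching the jar, lower edge 111.5 to 143 mm above the jar's origin (value of joint carrier above 0.105 m and distance between jar and station below 0.01 m and angle between jar's own z axis and vertical below 0.06 rad and angle between the x axis of jar and the x axis of opener, either way round below 0.15 rad and z of lid in the frame of jar between 0.1115 and 0.143 m and horizontal distance between lid and jar below 0.012 m and angle between lid's own z axis and vertical below 0.15 rad and angle between the x axis of lid and the x axis of jar, either way round above 0.7 rad and contact force between lid and jar below 0.2 N and contact force between the fingers and lid above 2 N and linear speed of lid below 0.02 m/s); the arm keeps its last pose, push and grip.
It fails at once if the jar is lifted or tipped (height (world z) of jar above 0.027 m or angle between jar's own z axis and vertical above 0.2 rad).
It fails at once if the lid is turned well past where it comes free (x of lid_mark in the frame of jar above 0.012 m).
It fails at once if a bystander is pushed or knocked over (distance of any of mug, spice, cup from where it was at the start of the episode above 0.015 m).
It also fails if it takes over 48 s, if anything falls off the work surface, if the arm or the gripper's body presses on something with over 40 N, if the wrist force passes 120 N, or if a joint passes its speed limit or range.

## Robot

A 6-joint arm with a two-finger parallel gripper is mounted at the origin on a cart in front of the work surface, level with it; the furniture and walls round the work are solid. World frame = base frame: x ahead of the robot, y to its left, z up, the work surface at z = 0. Lengths are in m, angles in rad, forces in N, time in s.
With the tool pointing down it reaches from about 0.4 to 0.825 m from the base axis. Payload 7 kg.
Tool frame: the origin (TCP) lies on the centre line of the jaws, within the pads' length; the fingertips stand 19 mm ahead of it and the grasp point (between the pads) is the TCP; z points along the fingers, y is the line along which they close (so a half turn about z gives the same grasp; the last joint's range is limited). The gripper opens to 88 mm and grips with 3 to 60 N. Pads are 19 mm wide; open, the fingers measure 130 mm over their backs; the gripper's body (78 mm by 193 mm) begins 47 mm behind the grasp point.
Start: joints at [1.419, 0.359, 0.012, 0, -1.224, -0.288], TCP at [0.287, 0.611, 0.246] pointing down, gripper open.
Joint ranges: [-3.07, 3.07], [-1.43, 2.12], [-1.02, 1.25], [-3.03, 1.67], [-3.05, -0], [-3.03, 3.03]. Speed limits (rad/s): [2.39, 2.39, 3.01, 3.14, 3.14, 3.14].

## Interface

Orientations are given as a rotation vector (axis times angle).
In Python, from rig import arm, viewer, ticket gives the robot as it stands. The module is installed in compiled form; this text tells all that it offers.
- The arm moves only by the tool send_rows, never from a script. Its argument "series" is a list of rows, each a list of 5 numbers: the shift along the world's x, y, z in mm, then the turn about the world's z in rad, then the finger opening in mm, from 0 to 87.6. A call has 1 to 5 rows; each row is the pose to reach, as a shift and turn from the pose commanded when the call began; what a row does not reach only later rows make up. A row lasts 1/8 s, in which the tool goes at most 62.5 mm and 10.7 degrees, less where a joint would pass 70% of its speed; a pose out of reach is approached as far as the arm can. A call with a gripper value outside its range is refused whole. The fingers move at their own pace and stop on an object; "newtons" is the grip in N (left out, the last holds). Time passes only in rows, so rows that repeat a pose let the fingers close. It gives the time, the measured TCP pose, the force, the opening and the grip force at its end, in the units of the state.
- arm.read_state(): the state, without advancing time (a new reading comes with each control period).
- viewer.snapshot(name): name is "side" or "top"; returns (picture, depth): 400x640x3 uint8, red, green, blue; 400x640 float32, m along the optical axis (not along the pixel's ray), 0 where there is no reading.
- viewer.camera_info(name): a dict with "fx", "fy", "cx", "cy" (pixels), "view" (4x4, takes a point from world to camera coordinates). Camera axes: x right, y down, z forward; pixel columns grow to the right and rows downward; lengths in m; the calibration is good to about 2 mm. A picture is of the moment at which its call begins. camera_info takes no time and is no camera call.
- ticket.finish_job(): hands the job in; it is judged then, once.
The state is a dict: "time_s": time; "joints": joint angles; "joint_velocities": joint speeds; "joint_efforts": joint torques, N m; "ee_pos": TCP position; "eef_rot": TCP orientation; "wrist_force": force on the tool from outside, world axes, zero at the start; "ft_torque": the same for the moment, N m; "width": finger opening in m; "grip_force": force on a finger pad.
Only numpy, scipy, OpenCV 4.12 (cv2) and the standard library are available. Lean on these libraries where they do the work, as an engineer would, in place of code of your own. Each camera call takes 0.05 s, during which the arm holds its last target. There are 200 camera calls.

## Working session

There is one attempt and no reset: what is moved stays moved. The work goes in short steps, Python scripts to look and compute and a tool call to move; the robot and the scene stay as the last step left them, time stands still between calls to the robot, and variables do not carry over. Pictures are saved under pics/ and viewed, at most 10 in all, crops included, and the job is handed in when it is done.

Besides the shell and the picture viewer there is one more tool, called in YAML: its name, and indented under it one key for each argument. send_rows: Moves the arm, as the interface text tells. Its arguments: {"type":"object","properties":{"series":{"type":"array"},"newtons":{"type":"number"}},"required":["series"]}

```bash
mkdir -p pics; cat > h.py <<'E'
import numpy as np, cv2
from rig import arm, viewer, ticket
def snap(n, f=None):
    p,d=viewer.snapshot(n)
    if f: cv2.imwrite('pics/'+f,cv2.cvtColor(p,cv2.COLOR_RGB2BGR))
    return p,d
def ray(n,u,v,z):
    c=viewer.camera_info(n); V=np.array(c['view']); R=V[:3,:3]; o=-R.T@V[:3,3]
    r=R.T@np.array([(u-c['cx'])/c['fx'],(v-c['cy'])/c['fy'],1]); return o+r*(z-o[2])/r[2]
def pt(n,u,v,d):
    c=viewer.camera_info(n); V=np.array(c['view'])
    p=np.array([(u-c['cx'])/c['fx']*d,(v-c['cy'])/c['fy']*d,d]); return V[:3,:3].T@(p-V[:3,3])
E
python3 - <<'E'
from h import *
a,_=snap('top','top1.png'); b,_=snap('side','side1.png'); print(arm.read_state())
for n in('top','side'): print(viewer.camera_info(n))
E
```

```text
{'time_s': 0.1, 'joints': array([ 1.41909335e+00,  3.59296915e-01,  1.11231981e-02, -2.92457728e-04,
       -1.22408294e+00, -2.88073926e-01]), 'joint_velocities': array([ 0.00201472, -0.00121499,  0.00245943,  0.00246443, -0.00099379,
       -0.001048  ]), 'joint_efforts': array([-1.34774891e-03, -5.84164989e+01,  2.93751293e+01,  7.01547056e+00,
        1.01827996e-02, -4.44940827e-05]), 'ee_pos': array([0.28724084, 0.6103733 , 0.24471924]), 'eef_rot': array([ 3.06447446e+00, -6.85077286e-01, -2.74520481e-04]), 'wrist_force': array([0.34112821, 0.01464409, 0.15931916]), 'ft_torque': array([-0.01861304, -0.00084241, -0.0390614 ]), 'grip_force': 0.0, 'width': 0.08736428536957905}
{'fx': 418.4660493943367, 'fy': 418.4660493943367, 'cx': 314.97133553437396, 'cy': 205.21770931021663, 'view': array([[ 0.01947322, -0.99915341,  0.03623885,  0.16769001],
       [-0.99047671, -0.02421985, -0.13553333,  0.54194991],
       [ 0.13629629, -0.03325446, -0.99010982,  1.00120413],
       [ 0.        ,  0.        ,  0.        ,  1.        ]])}
{'fx': 458.3459756473516, 'fy': 458.3459756473516, 'cx': 326.257278621097, 'cy': 202.65799089855494, 'view': array([[ 0.99984943,  0.01581856,  0.00713383, -0.56107021],
       [ 0.01372935, -0.46971175, -0.88271308,  0.17230469],
       [-0.01061241,  0.88267811, -0.4698582 ,  1.00682736],
       [ 0.        ,  0.        ,  0.        ,  1.        ]])}
```

View pics/top1.png

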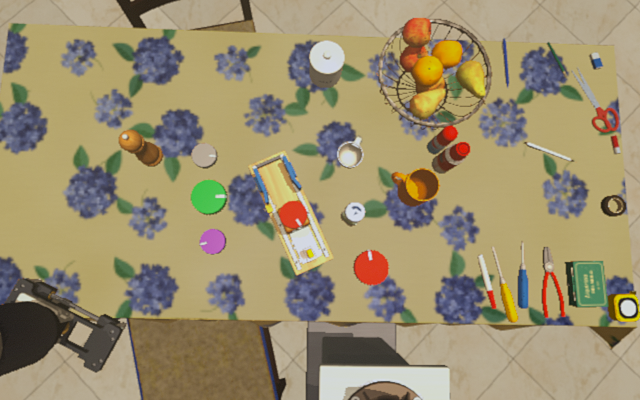

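View pics/side1.png

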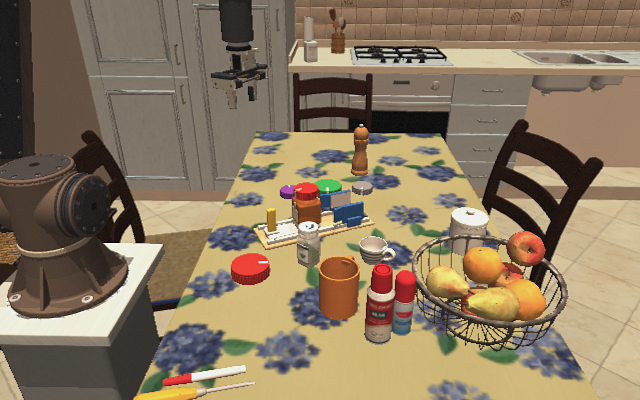

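The top view shows the opener tilted, handle at (308,254) and fork at (275,175). The lid candidates are the red one on the jar (293,215), a larger red one on the table (371,267), green (209,197), purple (212,241) and grey (204,155). The one on the jar is the smaller red and sits on the jar, so it fits. I'll confirm this in a crop and measure.

```bash
python3 - <<'E'
from h import *
p,d=snap('top'); s,ds=snap('side')
cr=cv2.resize(p[140:285,235:395],None,fx=4,fy=4,interpolation=cv2.INTER_CUBIC)
cv2.imwrite('pics/crop1.png',cv2.cvtColor(cr,cv2.COLOR_RGB2BGR))
h=cv2.cvtColor(p,cv2.COLOR_RGB2HSV); H,S,V=[h[...,i].astype(int) for i in range(3)]
def comp(m,name,z,n='top',D=d):
    k,l,st,c=cv2.connectedComponentsWithStats(m.astype(np.uint8))
    for i in range(1,k):
        if st[i,4]>12: 
            u,v=c[i]; q=D[l==i]; print(n,name,c[i].round(1),st[i,4],'bbox',st[i,:4],'ray',ray(n,u,v,z).round(4),'zd',pt(n,u,v,np.median(q)).round(4))
w=np.zeros(H.shape,bool); w[140:290,240:400]=1
comp(w&((H<6)|(H>174))&(S>180)&(V>90),'red',.1245)
comp(w&(H>24)&(H<34)&(S>200)&(V>140),'yellow',.085)
comp(w&(H>100)&(H<115)&(S>150),'blue',.072)
h=cv2.cvtColor(s,cv2.COLOR_RGB2HSV); H,S,V=[h[...,i].astype(int) for i in range(3)]
w=np.zeros(H.shape,bool); w[170:300,220:400]=1
comp(w&((H<6)|(H>174))&(S>180)&(V>90),'red',.115,'side',ds)
comp(w&(H>20)&(H<30)&(S>190)&(V>140),'yellow',.05,'side',ds)
E
```

```text
top red [292.5 213.9] 514 bbox [280 202  27  26] ray [0.5047 0.2327 0.1245] zd [0.5048 0.2327 0.124 ]
top red [370.7 267.9] 852 bbox [354 251  34  34] ray [0.3883 0.056  0.1245] zd [0.3874 0.0399 0.0291]
top yellow [309.6 252.9] 34 bbox [307 249   6   8] ray [0.4196 0.1914 0.085 ] zd [0.4196 0.1914 0.0846]
side red [306.7 191.2] 330 bbox [294 183  25  18] ray [0.5078 0.2265 0.115 ] zd [0.5085 0.2138 0.1214]
side red [249.1 269. ] 963 bbox [231 253  38  32] ray [ 0.4173 -0.1016  0.115 ] zd [0.3912 0.0181 0.0268]
side red [381.5 278.5] 539 bbox [371 264  21  30] ray [ 0.663  -0.1244  0.115 ] zd [ 0.6581 -0.1596  0.1418]
side red [397.4 286.7] 110 bbox [395 272   5  28] ray [ 0.6893 -0.1474  0.115 ] zd [ 0.6907 -0.1399  0.1091]
```

View pics/crop1.png

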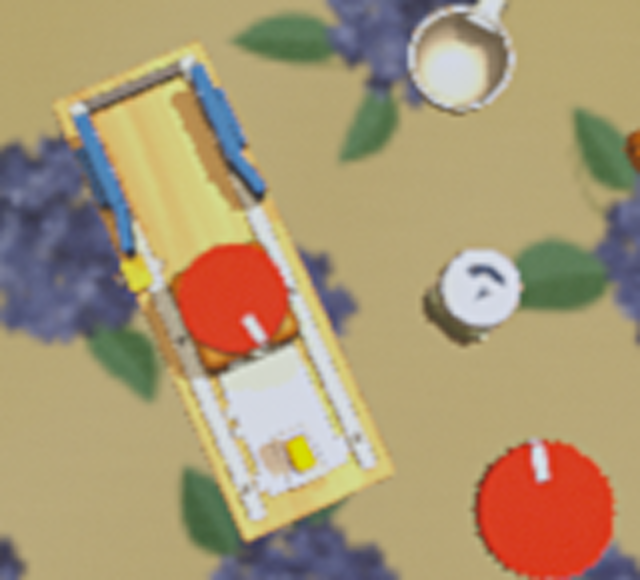

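The crop confirms the lid: the small red one on the amber jar, with its white mark toward the handle. The handle is 95 mm from the lid, as it should be. Next I'll get the opener axis from the board corners and compute the move.

```bash
python3 - <<'E'
from h import *
c={k:ray('top',235+x/4,140+y/4,.010) for k,(x,y) in dict(nl=(245,540),nr=(393,470),fl=(55,105),fr=(200,42)).items()}
for k in c: print(k,c[k].round(4))
for a,b in(('nl','fl'),('nr','fr')):
    v=c[b]-c[a]; print(np.linalg.norm(v),np.arctan2(v[1],v[0]))
for a,b in(('nr','nl'),('fr','fl')):
    v=c[b]-c[a]; print(np.linalg.norm(v),np.arctan2(v[1],v[0])-np.pi/2)
n=(c['nl']+c['nr'])/2; f=(c['fl']+c['fr'])/2; v=f-n; yaw=np.arctan2(v[1],v[0]); ax=v/np.linalg.norm(v)
print('yaw',yaw); 
hd=np.array([.4196,.1914]); lid=np.array([.5047,.2327]); m=ray('top',235+255/4,140+330/4,.1245)
print('origin from board',(n+ax*.130)[:2],'handle+95',hd+.095*ax[:2],'lat of handle',np.cross(ax[:2],hd-n[:2]),'along',ax[:2]@(hd-n[:2]))
print('lid lat/along',np.cross(ax[:2],lid-n[:2]),ax[:2]@(lid-n[:2]))
sp=ray('top',235+480/4,140+290/4,.098); print('spice',sp,'lat',np.cross(ax[:2],sp[:2]-n[:2]),ax[:2]@(sp-n)[:2])
from scipy.spatial.transform import Rotation as R
s=arm.read_state(); M=R.from_rotvec(s['eef_rot']).as_matrix(); ya=np.arctan2(M[1,1],M[0,1]); print('tool y ang',ya, 'turn to opener y', [yaw+k*np.pi/2-ya for k in(-3,-1,1,3)], 'shift',hd-s['ee_pos'][:2], s['ee_pos'])
E
```

```text
nl [0.3663 0.2216 0.01  ]
nr [0.411  0.1306 0.01  ]
fl [0.6375 0.3495 0.01  ]
fr [0.6815 0.2586 0.01  ]
0.29986161524040666 0.44072376286950843
0.29917468370559286 0.44198548768277357
0.1014121729427741 0.4567478261160076
0.10102603010688037 0.4500066113386674
yaw 0.44135390184862977
origin from board [0.50621721 0.23164915] handle+95 [0.50549654 0.23198058] lat of handle 0.0006075125023875336 along 0.034489964715135886
lid lat/along 0.0015982470213181943 0.12907705921070126
spice [0.51452213 0.0884195  0.098     ] lat -0.13305211230210903 0.07632654112345408
tool y ang -2.0106383869545508 turn to opener y [np.float64(-2.260396691581509), np.float64(0.8811959620082841), np.float64(4.022788615598078), np.float64(7.164381269187871)] shift [ 0.13231119 -0.41908817] [0.28728881 0.61048817 0.24496843]<stdin>:11: DeprecationWarning: Arrays of 2-dimensional vectors are deprecated. Use arrays of 3-dimensional vectors instead. (deprecated in NumPy 2.0)
<stdin>:12: DeprecationWarning: Arrays of 2-dimensional vectors are deprecated. Use arrays of 3-dimensional vectors instead. (deprecated in NumPy 2.0)
<stdin>:13: DeprecationWarning: Arrays of 2-dimensional vectors are deprecated. Use arrays of 3-dimensional vectors instead. (deprecated in NumPy 2.0)
```

send_rows:
  series:
    - [9,-28,0,-0.151,87]
    - [18,-56,0,-0.302,80]
    - [26,-84,0,-0.453,60]
    - [35,-112,0,-0.604,50]
    - [44,-140,0,-0.754,50]
  newtons: 30

```text
time_s: 0.82
ee_pos: [0.3316, 0.4697, 0.2454]
eef_rot: [2.594, -1.772, 0.0]
wrist_force: [0.9, 0.6, 0.4]
width: 0.0555
grip_force: 0.0
```

send_rows:
  series:
    - [9,-28,0,-0.151,50]
    - [18,-56,0,-0.302,50]
    - [26,-84,0,-0.453,50]
    - [35,-112,0,-0.604,50]
    - [44,-140,0,-0.754,50]

```text
time_s: 1.45
ee_pos: [0.3755, 0.3297, 0.2455]
eef_rot: [1.76, -2.603, -0.0]
wrist_force: [0.0, 0.6, -0.3]
width: 0.0498
grip_force: 0.0
```

send_rows:
  series:
    - [9,-28,0,-0.151,50]
    - [18,-56,0,-0.302,50]
    - [26,-84,0,-0.453,50]
    - [35,-112,0,-0.604,50]
    - [44,-139,0,-0.752,50]

```text
time_s: 2.08
ee_pos: [0.4195, 0.1907, 0.2456]
eef_rot: [-0.681, 3.067, 0.0]
wrist_force: [-1.1, -0.2, 0.3]
width: 0.05
grip_force: 0.0
```

send_rows:
  series:
    - [0,0,-30,0,50]
    - [0,0,-60,0,50]
    - [0,0,-90,0,50]
    - [0,0,-90,0,50]

```text
time_s: 2.58
ee_pos: [0.4183, 0.1906, 0.1539]
eef_rot: [0.687, -3.062, 0.004]
wrist_force: [0.1, -0.2, 0.1]
width: 0.0499
grip_force: 0.0
```

```bash
python3 - <<'E'
from h import *
s=arm.read_state(); print(s['time_s'],s['ee_pos'],s['eef_rot'],s['joints'],s['width'],s['wrist_force'])
a,_=snap('top'); b,_=snap('side')
o=np.hstack([cv2.resize(a[150:290,240:380],(400,400)),cv2.resize(b[140:280,220:360],(400,400))])
cv2.imwrite('pics/c2.png',cv2.cvtColor(o,cv2.COLOR_RGB2BGR))
from scipy.spatial.transform import Rotation as R
M=R.from_rotvec(s['eef_rot']).as_matrix(); print('tool y',np.arctan2(M[1,1],M[0,1]),'want',.443+np.pi/2)
E
```

```text
2.575 [0.41828325 0.19056289 0.1539275 ] [ 0.68692268 -3.06166479  0.00376529] [ 8.57644013e-01  8.94776384e-02 -5.72497872e-01 -4.26602207e-04
 -9.13312651e-01 -1.98676377e+00] 0.04992405432224571 [ 0.06060699 -0.18991351  0.13865409]
tool y 2.0122146289453937 want 2.0137963267948966
```

View pics/c2.png

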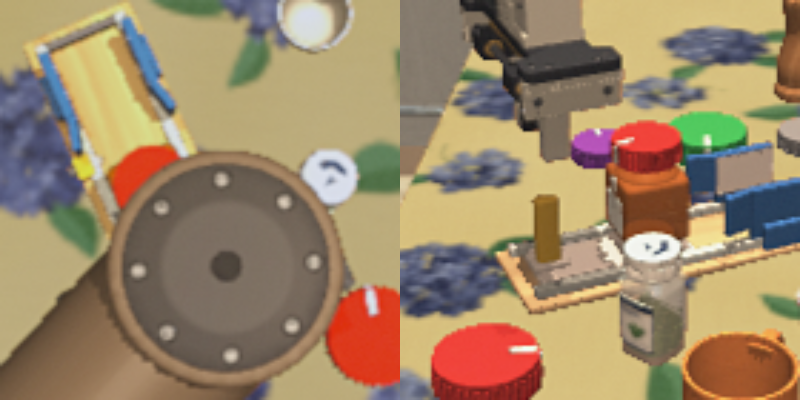

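The gripper sits over the handle (side crop: finger at (555,150), handle top at (546,197)), the axis is aligned, and nothing is in the way. Descend and pinch.

send_rows:
  series:
    - [0,1,-30,0,50]
    - [0,1,-60,0,50]
    - [0,1,-80,0,50]
    - [0,1,-80,0,50]
    - [0,1,-80,0,8]

```text
time_s: 3.3
ee_pos: [0.4202, 0.1936, 0.077]
eef_rot: [-0.689, 3.063, 0.002]
wrist_force: [0.4, -0.0, 1.6]
width: 0.0445
grip_force: 0.0
```

send_rows:
  series:
    - [0,0,0,0,8]
    - [0,0,0,0,8]
    - [0,0,0,0,8]
    - [0,0,0,0,8]

```text
time_s: 3.8
ee_pos: [0.4201, 0.1915, 0.0759]
eef_rot: [-0.69, 3.065, -0.003]
wrist_force: [7.8, -8.2, 1.3]
width: 0.0139
grip_force: 30.0
```

Pinched at 13.9 mm, which matches the handle. Relieve the side load and slide.

send_rows:
  series:
    - [10,3,0,0,8]
    - [19,7,0,0,8]
    - [28,12,0,0,8]
    - [37,16,0,0,8]
    - [46,20,0,0,8]

```text
time_s: 4.42
ee_pos: [0.4664, 0.2134, 0.0759]
eef_rot: [-0.689, 3.064, 0.0]
wrist_force: [-2.3, 1.2, 6.0]
width: 0.0139
grip_force: 30.0
```

send_rows:
  series:
    - [9,4,0,0,8]
    - [18,9,0,0,8]
    - [27,13,0,0,8]
    - [36,17,0,0,8]
    - [45,21,0,0,8]

```text
time_s: 5.05
ee_pos: [0.5103, 0.2341, 0.0759]
eef_rot: [0.688, -3.064, 0.0]
wrist_force: [-13.4, 2.4, 17.7]
width: 0.0138
grip_force: 30.0
```

send_rows:
  series:
    - [5,2,0,0,8]
    - [9,4,0,0,8]
    - [11,5,0,0,8]
    - [11,5,0,0,8]
    - [11,5,0,0,8]

```text
time_s: 5.68
ee_pos: [0.5207, 0.2392, 0.076]
eef_rot: [0.689, -3.064, -0.0]
wrist_force: [-8.5, 2.5, 11.5]
width: 0.0145
grip_force: 30.0
```

```bash
python3 - <<'E'
from h import *
s=arm.read_state(); print(s['ee_pos'],s['wrist_force'])
a,_=snap('top'); b,_=snap('side')
o=np.hstack([cv2.resize(a[130:270,230:370],(400,400)),cv2.resize(b[140:280,240:380],(400,400))])
cv2.imwrite('pics/c3.png',cv2.cvtColor(o,cv2.COLOR_RGB2BGR))
E
```

```text
[0.52067458 0.23918102 0.07596088] [-8.52764616  2.49524025 11.49147058]
```

View pics/c3.png

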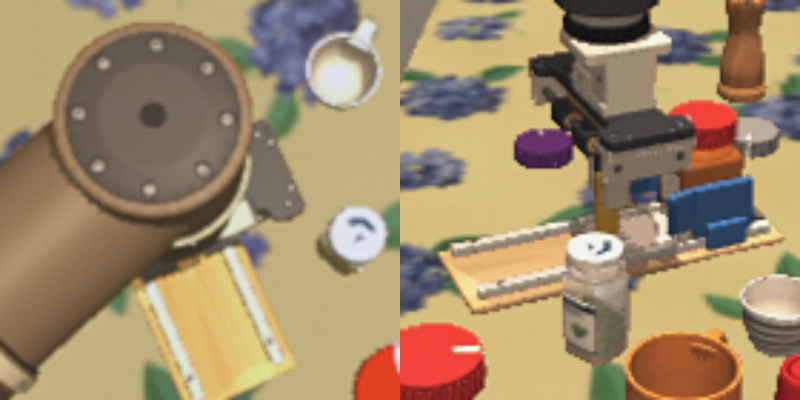

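The side crop shows the jar between the blue cheeks and the lid at (703,122). Travel is about 111 mm, but there is still load on the tool, so I'll push a little further to be sure it clicks.

send_rows:
  series:
    - [2,1,0,0,8]
    - [3,1,0,0,8]
    - [4,2,0,0,8]
    - [4,2,0,0,8]

```text
time_s: 6.28
ee_pos: [0.5233, 0.2404, 0.0759]
eef_rot: [0.688, -3.061, 0.001]
wrist_force: [-15.2, 0.4, 17.2]
width: 0.014
grip_force: 30.0
```

send_rows:
  series:
    - [0,0,0,0,25]
    - [0,0,0,0,40]
    - [0,0,0,0,50]
    - [0,0,20,0,50]
    - [0,0,45,0,50]

```text
time_s: 6.9
ee_pos: [0.5252, 0.2403, 0.1202]
eef_rot: [0.687, -3.064, 0.002]
wrist_force: [-0.9, -0.9, -0.1]
width: 0.0491
grip_force: 0.0
```

send_rows:
  series:
    - [0,0,50,0,60]
    - [-20,-10,100,0,80]
    - [-50,-60,120,0,87]
    - [-70,-120,120,0,87]
    - [-90,-180,120,0,87]

```text
time_s: 7.52
ee_pos: [0.4351, 0.0607, 0.2409]
eef_rot: [-0.689, 3.064, 0.0]
wrist_force: [0.9, -0.6, 0.1]
width: 0.0868
grip_force: 0.0
```

```bash
python3 - <<'E'
from h import *
s=arm.read_state(); print(s['ee_pos'],s['joints'])
p,d=snap('top')
cr=cv2.resize(p[130:270,220:380],None,fx=4,fy=4,interpolation=cv2.INTER_CUBIC)
cv2.imwrite('pics/c4.png',cv2.cvtColor(cr,cv2.COLOR_RGB2BGR))
E
```

```text
[0.43507889 0.06073543 0.24090636] [ 5.90633003e-01 -3.89667078e-02 -4.85064387e-01  1.34658025e-04
 -1.12361656e+00 -1.71880754e+00]
```

View pics/c4.png

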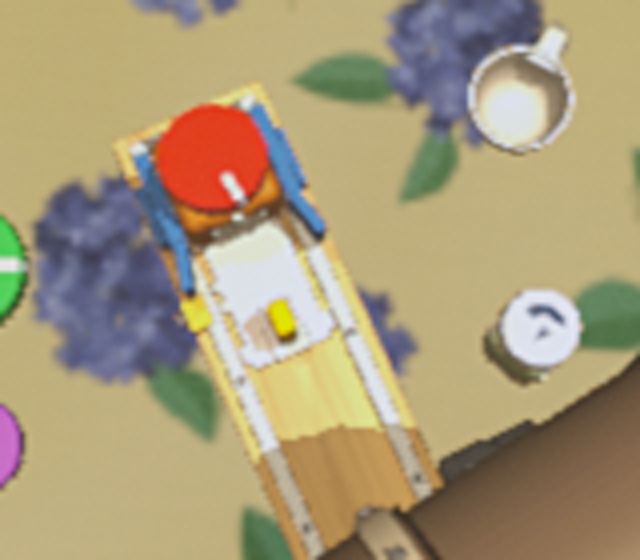

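The carrier is now in the fork: lid at crop (213,160), mark at (235,187), handle at (283,318). Measure all three.

```bash
cat > m.py <<'E'
from h import *
def lid(ztop=.1245):
    p,d=snap('top'); h=cv2.cvtColor(p,cv2.COLOR_RGB2HSV).astype(int); H,S,V=h[...,0],h[...,1],h[...,2]
    w=np.zeros(H.shape,np.uint8); w[140:205,245:310]=1
    m=(w&((H<6)|(H>174))&(S>170)&(V>90)).astype(np.uint8)
    hull=cv2.convexHull(np.vstack([c for c in cv2.findContours(m,0,2)[0] if cv2.contourArea(c)>30]))
    f=cv2.fillConvexPoly(m*0,hull,1)
    k,l,st,c=cv2.connectedComponentsWithStats(f); cc=c[1]; C=ray('top',*cc,ztop)
    f2=cv2.dilate(f,np.ones((3,3)))
    mk=(f2==1)&(S<120)&(V>150)&(np.hypot(*(np.indices(H.shape)[::-1]-cc[:,None,None]))<17)
    v,u=np.nonzero(mk); W=ray('top',u.mean(),v.mean(),ztop)
    print('lid',cc,C.round(4),'r',(cv2.minEnclosingCircle(hull)[1]),'zd',pt('top',*cc,np.median(d[m>0])).round(4),'mark',u.mean(),v.mean(),len(u),W.round(4))
    q=C-W; print('lid yaw',np.arctan2(q[1],q[0]),'rel opener(.443)',np.arctan2(q[1],q[0])-.443, np.hypot(q[0],q[1]))
    w=np.zeros(H.shape,bool); w[195:225,280:300]=1
    v,u=np.nonzero(w&(H>24)&(H<34)&(S>200)&(V>140))
    if len(u): P=ray('top',u.mean(),v.mean(),.085); print('handle',P.round(4),len(u),'travel',np.hypot(*(P[:2]-[.4196,.1914])))
if __name__=='__main__': lid(); s=arm.read_state(); print(s['time_s'],s['ee_pos'],s['joints'][5])
E
python3 m.py
```

```text
lid [272.88829787 169.39893617] [0.6055 0.2799 0.1245] r 13.484219551086426 zd [0.6057 0.2799 0.1237] mark 278.61224489795916 170.08163265306123 49 [0.6043 0.2669 0.1245]
lid yaw 1.4769490005688615 rel opener(.443) 1.0339490005688614 0.01307958427052124
handle [0.521  0.2399 0.085 ] 37 travel 0.11242024871855101
7.625 [0.43343727 0.05821398 0.24078045] -1.7190748990015667
```

Travel reads 112 mm, so the carrier is home, and the lid centre (0.6055, 0.2799) matches the predicted station (0.605, 0.279). The mark mask picked up some background. From the crop, the mark direction gives a lid yaw of about 0.22 rad, so the turn needed is about +1.0. Now I'll go over the lid.

send_rows:
  series:
    - [40,50,0,0,87]
    - [80,100,0,0,87]
    - [120,150,0,0,87]
    - [150,190,0,0,87]
    - [172,221,0,0,87]

```text
time_s: 8.25
ee_pos: [0.6092, 0.2851, 0.2393]
eef_rot: [0.688, -3.064, 0.001]
wrist_force: [-0.5, 0.2, -0.5]
width: 0.0872
grip_force: 0.0
```

send_rows:
  series:
    - [0,0,-30,0,87]
    - [0,0,-60,0,87]
    - [0,0,-70,0,87]
    - [0,0,-70,0,87]

```text
time_s: 8.75
ee_pos: [0.6079, 0.283, 0.1702]
eef_rot: [0.688, -3.064, 0.001]
wrist_force: [0.8, 0.5, 0.3]
width: 0.0871
grip_force: 0.0
```

```bash
python3 - <<'E'
from h import *
s=arm.read_state(); print(s['ee_pos'],s['eef_rot'],s['joints'])
b,_=snap('side'); cv2.imwrite('pics/c5.png',cv2.cvtColor(cv2.resize(b[130:260,250:410],None,fx=4,fy=4,interpolation=2),cv2.COLOR_RGB2BGR))
E
```

```text
[0.60792497 0.28299152 0.17020778] [ 6.88076127e-01 -3.06438086e+00  1.22731780e-03] [ 7.25886536e-01  4.03795436e-01 -9.75656321e-02  2.77120243e-04
 -1.07061081e+00 -1.85506275e+00]
```

View pics/c5.png

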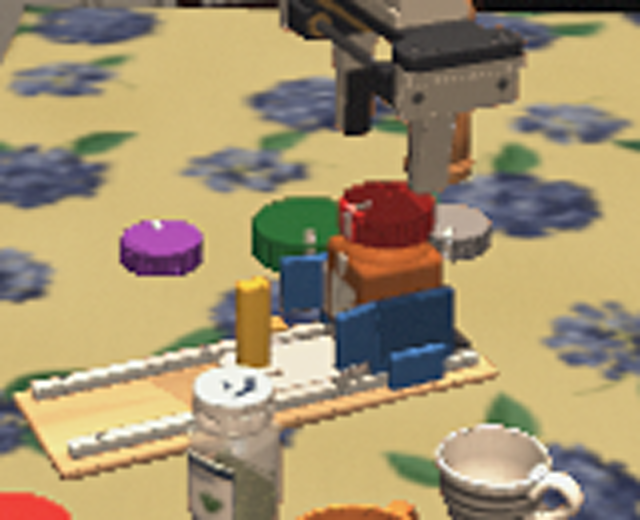

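The fingers straddle the lid (near finger at (425,170), lid at (387,212)) and the jar stands in the fork. Correct by (-2,-3) mm, descend to TCP z 0.121 and close.

send_rows:
  series:
    - [-2,-3,-15,0,87]
    - [-2,-3,-30,0,87]
    - [-2,-3,-42,0,87]
    - [-2,-3,-49,0,87]
    - [-2,-3,-49,0,87]

```text
time_s: 9.43
ee_pos: [0.6056, 0.28, 0.1208]
eef_rot: [0.688, -3.064, 0.001]
wrist_force: [1.0, -0.3, -0.3]
width: 0.0871
grip_force: 0.0
```

send_rows:
  series:
    - [0,0,0,0,75]
    - [0,0,0,0,66]
    - [0,0,0,0,56]
    - [0,0,0,0,56]
    - [0,0,0,0,56]
  newtons: 45

```text
time_s: 10.05
ee_pos: [0.6061, 0.2802, 0.1219]
eef_rot: [-0.688, 3.065, 0.0]
wrist_force: [-0.0, 0.2, 2.3]
width: 0.0611
grip_force: 45.0
```

send_rows:
  series:
    - [0,0,0,0.1,56]
    - [0,0,0,0.2,56]
    - [0,0,0,0.3,56]
    - [0,0,0,0.4,56]
    - [0,0,0,0.5,56]

```text
time_s: 10.68
ee_pos: [0.6062, 0.2801, 0.1219]
eef_rot: [-1.429, 2.797, -0.0]
wrist_force: [0.9, -0.7, 0.4]
width: 0.0613
grip_force: 45.0
```

```bash
python3 - <<'E'
from h import *
s=arm.read_state(); print(s['ee_pos'],s['eef_rot'],s['wrist_force'],s['ft_torque'],s['width'],s['grip_force'],s['joints'][5])
b,_=snap('side'); cv2.imwrite('pics/c6.png',cv2.cvtColor(cv2.resize(b[140:240,280:410],None,fx=5,fy=5,interpolation=2),cv2.COLOR_RGB2BGR))
E
```

```text
[0.60619539 0.28010885 0.12193363] [-1.42913071e+00  2.79695889e+00 -1.58011839e-04] [ 0.85214687 -0.71527433  0.39998998] [-0.13121436 -0.25571334 -0.18807525] 0.061308835680313485 44.999706940725446 -1.3505476777690353
```

View pics/c6.png

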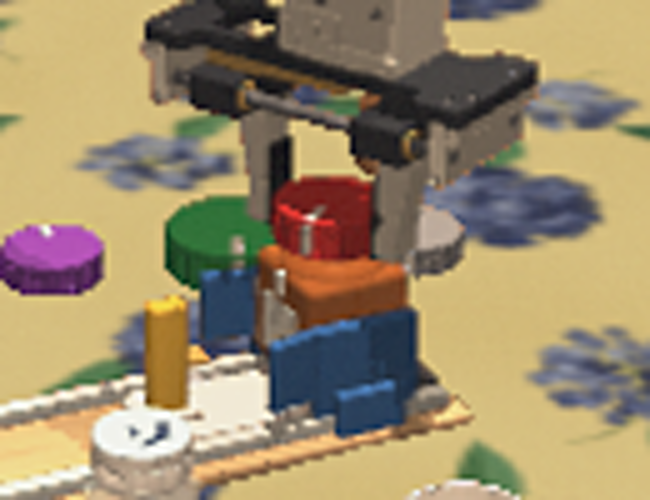

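The lid turned with the fingers (mark now at (313,225)) and the jar stayed square in the fork. Turn the remaining 0.5.

send_rows:
  series:
    - [0,0,0,0.1,56]
    - [0,0,0,0.2,56]
    - [0,0,0,0.3,56]
    - [0,0,0,0.4,56]
    - [0,0,0,0.5,56]

```text
time_s: 11.35
ee_pos: [0.6069, 0.2805, 0.1236]
eef_rot: [-2.075, 2.356, -0.002]
wrist_force: [-1.5, -2.0, 8.9]
width: 0.0613
grip_force: 45.0
```

```bash
python3 - <<'E'
from h import *
s=arm.read_state(); print(s['ee_pos'],s['eef_rot'],s['wrist_force'],s['ft_torque'],s['width'],s['grip_force'],s['joints'][5])
b,_=snap('side'); cv2.imwrite('pics/c7.png',cv2.cvtColor(cv2.resize(b[140:240,280:410],None,fx=5,fy=5,interpolation=2),cv2.COLOR_RGB2BGR))
E
```

```text
[0.6068809  0.28051582 0.12358269] [-2.07450661e+00  2.35564263e+00 -1.66237229e-03] [-1.47452017 -2.0323232   8.92828138] [-0.42094042  0.31546977 -0.10490395] 0.06133156756688373 45.00100429169834 -0.8520157835762208
```

View pics/c7.png

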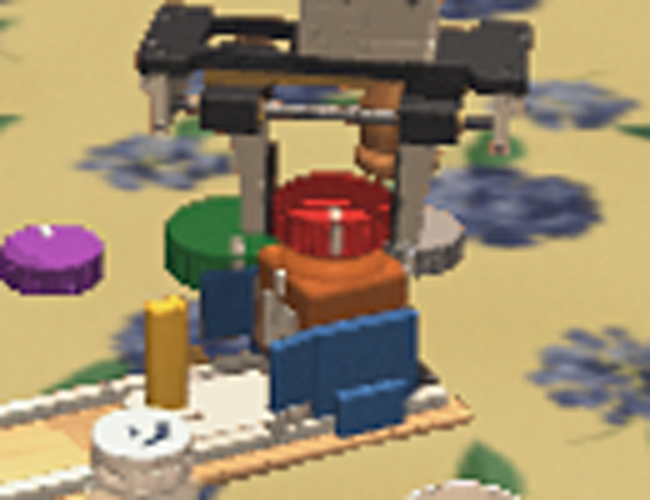

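The mark is now at (335,225), facing the side camera, which means a lid yaw of about 1.6 in world and 1.15 relative to the jar. The seal pushes up with 9 N, so the lid is free. Lift it straight up by about 39 mm commanded.

send_rows:
  series:
    - [0,0,0,0,56]
    - [0,0,5,0,56]
    - [0,0,12,0,56]
    - [0,0,20,0,56]
    - [0,0,28,0,56]

```text
time_s: 12.02
ee_pos: [0.6057, 0.2801, 0.1499]
eef_rot: [2.073, -2.36, -0.0]
wrist_force: [-1.1, 0.3, -0.4]
width: 0.0615
grip_force: 45.0
```

send_rows:
  series:
    - [0,0,6,0,56]
    - [0,0,10,0,56]
    - [0,0,11,0,56]
    - [0,0,11,0,56]
    - [0,0,11,0,56]

```text
time_s: 12.65
ee_pos: [0.6057, 0.2801, 0.1602]
eef_rot: [2.073, -2.36, -0.0]
wrist_force: [0.4, -0.5, -0.9]
width: 0.0607
grip_force: 45.0
```

```bash
python3 - <<'E'
from h import *
s=arm.read_state(); print(s['ee_pos'],s['eef_rot'],s['wrist_force'],s['width'],s['grip_force'])
b,_=snap('side'); cv2.imwrite('pics/c8.png',cv2.cvtColor(cv2.resize(b[130:240,280:410],None,fx=5,fy=5,interpolation=2),cv2.COLOR_RGB2BGR))
E
```

```text
[0.60571101 0.28006789 0.16024169] [ 2.07324585e+00 -2.35967696e+00 -1.15229258e-04] [ 0.44291479 -0.53651432 -0.89776436] 0.06073583362211281 44.99991782940924
```

View pics/c8.png

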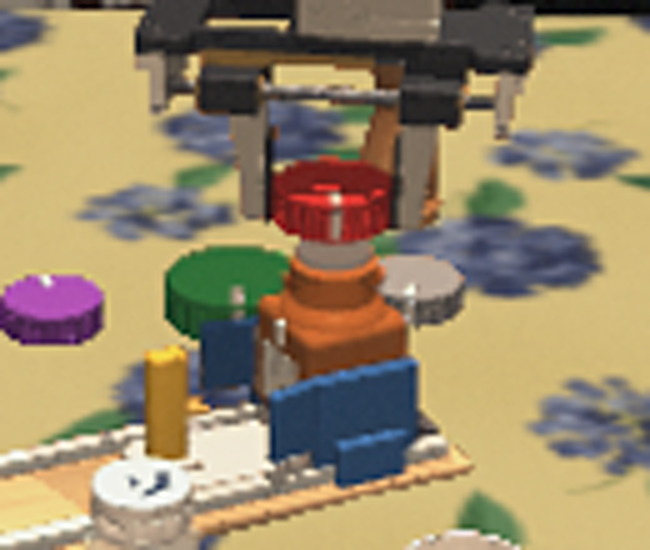

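The lid is level above the jar, which still stands in the fork. Check the lid's height from the side pixels before handing in.

```bash
python3 - <<'E'
from h import *
def zy(u,v,y):
    a=ray('side',u,v,0.);b=ray('side',u,v,.3); t=(y-a[1])/(b[1]-a[1]); return a+t*(b-a)
p,d=snap('side'); h=cv2.cvtColor(p,cv2.COLOR_RGB2HSV).astype(int)
m=((h[...,0]<4)|(h[...,0]>175))&(h[...,1]>170); m[:150]=0;m[195:]=0;m[:,:333]=0;m[:,:][:,361:]=0
v,u=np.nonzero(m); print(u.min(),u.max(),v.min(),v.max())
print('front bottom rim',zy(347,v.max()+.5,.249),'back top rim',zy(347,v.min()-.5,.311), 'mid x',zy((u.min()+u.max())/2,170,.28)[0])
E
```

```text
334 357 162 177
front bottom rim [0.6083575  0.249      0.14383183] back top rim [0.60936062 0.311      0.16117333] mid x 0.6050629769152032
```

The lid's lower edge is about 123–126 mm above the jar's origin, roughly 16 mm clear of the mouth. Handing in.

```bash
python3 -c "
from h import *
print(ticket.finish_job())"
```

```text
the job is handed in; nothing more can be done
None
```

Job handed in, with no verdict returned: the carrier is home by measurement (about 112 mm of travel), the jar stands in the fork, and the freed lid is held level about 16 mm above its mouth, turned about 1.15 rad from the jar's mark.

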